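Lock the round-bottomed mixing vessel into the mixer's sprung ring support

TASK

Take the round-bottomed steel vessel with the blue neck out of its slanted stand and set it upright in the ring support of the round mixer station: feel or look for the two slots in the aluminium collar that let the vessel's two brass lugs through, push the vessel down against the spring, turn it about a quarter turn clockwise (seen from above) to the stop, and let it rise and lock, sitting level and centred. Then let go. Do not let the vessel fall onto the worktop, handle it gently, and leave the other things where they stand.

Things in the scene. Friction and masses are not known exactly. Their poses are not given: they have to be found in the camera images.
- vessel_mid (a point): round-bottomed steel vessel, 150 mm long, loose, about 0.25 kg; this point lies half-way up on its axis. z runs from the round bottom (-75 mm) to the neck; lugs point along +y and -y. Blue cylindrical neck, 32 mm diameter, from z +9 to +67 mm (thin black bands), black cap 35 mm wide up to +75 mm. Grasp across the neck about 47 mm above this point. It starts leaning 22 degrees from vertical.
- vessel_ball (a point): centre of the vessel's ball (80 mm diameter), 35 mm below vessel_mid along the axis, same axes. Two brass lugs at the ball's equator: each 12 mm wide, 8 mm high (4 mm above and below this point), reaching out to 52 mm from the axis on +y and -y.
- stand: slanted stand, fixed: grey base plate 130 x 110 mm, a slanted black rubber ring (56 mm inner diameter) under the ball; only friction keeps the vessel leaning in it. Origin at the underside. The ball's centre waits 70 mm above it and the neck leans 22 degrees to the stand's -x (roughly to the robot's right). Lift the vessel out along its own axis. Fingers fit on both sides of the neck along the stand's y.
- station: mixer station, fixed, 85.6 mm high: grey round plinth (150 mm diameter, 20 mm high), white housing (122 mm), aluminium bayonet collar on top. Origin at the underside on the upright axis. In it a black ring support (56 mm inner diameter) moves 18 mm straight down on a spring. Red marks on the plinth at its +y and -y.
- collar_top (a point): centre of the collar's top face (127 mm outer, 86 mm inner diameter, 10 mm thick), same axes as the station. Two opposite slots, about 28 mm wide, let the lugs through. They lie near the station's +y and -y, but the collar is clamped at an unknown angle up to 0.46 rad either way from there: find it by touch or sight. From the slots the lugs turn clockwise seen from above.
- ring_lock (a point): where the ball's centre is when locked (lugs up in the notches): on the axis, 75.6 mm above the station's underside. Other ball-centre heights: lugs on the collar beside the slots 89.6 mm; ball touching the ring support 83.6 mm (spring 4 N, plus 0.5 N per mm deeper); free to turn under the collar 66 to 71 mm. Notches, 4 mm deep, are 75 degrees clockwise from the slots; stops end the turn at about 80.
- gel_pump: white pump bottle, 65 mm across, 187 mm tall; bystander, origin at its underside
- tonic_bottle: green glass bottle with red cap, 54 mm across, 111 mm tall; bystander, origin at its underside
- iodine_bottle: brown bottle with yellow cap, 48 mm across, 105 mm tall; bystander, origin at its underside
- bottle_250: white plastic infusion bottle, 63 mm across, 169 mm tall; bystander, origin at its underside
- steel_cup: small steel cup, 56 mm across, 64 mm tall; bystander, origin at its underside
- gauze_pack: flat white paper pack, 52 x 75 x 9 mm; bystander, origin at its underside
- calculator: black pocket calculator, 118 x 68 x 14 mm; bystander, origin at its underside

How it is judged:
On the way, in this order (a step that is already met when the one before it is completed fails the run):
1. the vessel is upright on the station's axis, above or in the collar (horizontal distance between vessel_ball and station below 0.008 m and angle between vessel_ball's own z axis and vertical below 0.12 rad and z of vessel_ball in the frame of station below 0.105 m), for 0.1 s.
2. it is pressed down against the spring until the lugs are under the collar (horizontal distance between vessel_ball and station below 0.006 m and z of vessel_ball in the frame of station below 0.0725 m), for 0.1 s.
At the end, for the whole second after the job is handed in: the vessel is locked in the station: ball centre within 3 mm of the station's axis and 73 to 78.2 mm above the station's underside (lugs up in the notches), its axis within 4 degrees of vertical, at rest and released (horizontal distance between vessel_ball and station below 0.003 m and angle between vessel_ball's own z axis and vertical below 0.07 rad and z of vessel_ball in the frame of station between 0.073 and 0.0782 m and linear speed of vessel below 0.02 m/s); the robot touches nothing.
It fails at once if the vessel falls onto the worktop (height (world z) of vessel_ball below 0.05 m).
It fails at once if the vessel is forced against the station with more than 100 N (contact force between vessel and station above 100 N).
It fails at once if another thing is pushed more than 30 mm (distance of any of gel_pump, tonic_bottle, iodine_bottle, bottle_250, steel_cup, gauze_pack, calculator from where it was at the start of the episode above 0.03 m).
It also fails if it takes over 72 s, if anything falls off the work surface, if the arm or the gripper's body presses on something with over 40 N, if the wrist force passes 120 N, or if a joint passes its speed limit or range.

ROBOT

A 7-joint arm with a two-finger parallel gripper is mounted at the origin on a cart in front of the work surface, level with it; the furniture and walls round the work are solid. World frame = base frame: x ahead of the robot, y to its left, z up, the work surface at z = 0. Lengths are in m, angles in rad, forces in N, time in s.
With the tool pointing down it reaches from about 0.425 to 1.025 m from the base axis. Payload 9.4 kg.
Tool frame: the origin (TCP) lies on the mounting face of the last link; the fingertips stand bot.tip_reach ahead of it and the grasp point (between the pads) lies 155 mm ahead of it (bot.tip_reach is the distance from the TCP to the fingertips, in m); y points along the fingers, z is the direction in which the jaws open and shut, and the axes are right-handed (so a half turn about y gives the same grasp; the last joint's range is limited). The gripper opens to 85 mm and grips with 20 to 120 N. Pads are 22 mm wide; open, the fingers measure 114 mm over their backs; the gripper's body (76 mm by 85 mm) begins 54 mm behind the grasp point. The pads swing forward as they close: fully open they stand 13 mm farther back than shut.
Start: joints at [1.183, 0.599, -0.003, 1.599, 0.002, 0.943, -0.08], TCP at [0.222, -0.69, 0.405] pointing down, gripper open.
Joint ranges: [-2.57, 2.57], [-0.35, 1.97], [-1.29, 1.29], [0.11, 2.56], [-1.05, 4.19], [0.11, 1.86], [-2.63, 2.63]. Speed limits (rad/s): [2.22, 2.22, 3.01, 3.01, 3.14, 3.14, 3.14].

INTERFACE

Orientations are given as [roll, pitch, yaw] about the fixed x, y, z axes, in that order (R = Rz(yaw) Ry(pitch) Rx(roll)).
In Python, from bench import sense, imaging, order, spotter, bot gives the robot as it stands.
- The arm moves only by the tool arm_command, never from a script. Its argument "increments" is a list of rows, each a list of 3 entries, a list of its own where there are three numbers: the shift along the tool's x, y, z in m, then the turn, a rotation vector about the tool's x, y, z in rad, then the opening, from 0 (shut) to 1 (fully open). A call has 1 to 20 rows; each row is the pose to reach, as a shift and turn from the pose measured when the call began, along the tool's axes at that moment; what a row does not reach only later rows make up. A row lasts 1/12 s, in which the tool goes at most 41.7 mm and 7.16 degrees, less where a joint would pass 70% of its speed; a pose out of reach is approached as far as the arm can. A call with a gripper value outside its range is refused whole. The fingers move at their own pace and stop on an object; "grip_force" is the grip in N (left out, the last holds). Time passes only in rows, so rows that repeat a pose let the fingers close. It gives the time, the measured TCP pose, the force and the opening at its end, in the units of the state.
- sense(): the state, without advancing time (a new reading comes with each control period).
- imaging.capture(name): name is "side" or "top" or "wrist"; returns a dict with "image" (384x512x3 uint8, red, green, blue), "mtx" (3x3 intrinsics, pixels), "extrinsics" (4x4, takes a point from camera to world coordinates). Camera axes: x right, y up, looking along -z (the intrinsics and any distortion apply to the point x, -y, -z); pixel columns grow to the right and rows downward; lengths in m; the calibration is good to about 2 mm. A picture is of the moment at which its call begins. There is no depth.
- order.sign_off(): hands the job in, once; it reports no verdict.
Trained networks look in a picture, given as the dict that the camera call returned (one of the last four; its "shot" number tells which), for a name from the list of things; names that differ only in an ending like _2 or _b are one class to them, and where a whole thing is asked for, a point or a joint stands for the part that bears it (a point fixed in the world has none). Each returns a list of dicts, best first, with "conf" (0 to 1); they miss things now and then, are a little off and sometimes report something else, mostly with a low value. They report only what shows in the picture. A call takes as long as a camera call.
- spotter.masks_of(picture, query): "mask" (384x512 bool, what is visible of it) and "bbox" ([left, top, width, height] in pixels, round what is visible of it).
The state is a dict: "t": time; "joints": joint angles; "qvel": joint speeds; "joint_torque": joint torques, N m; "position": TCP position; "orientation": TCP orientation; "force": force on the tool from outside, world axes, zero at the start; "wrist_torque": the same for the moment, N m; "grip_width": finger opening in m.
Only numpy, scipy, OpenCV 4.12 (cv2) and the standard library are available. Lean on these libraries where they do the work, as an engineer would, in place of code of your own. Each camera call takes 0.05 s, during which the arm holds its last target. There are 200 camera calls.

## Working session

There is one attempt and no reset: what is moved stays moved. The work goes in short steps, Python scripts to look and compute and a tool call to move; the robot and the scene stay as the last step left them, time stands still between calls to the robot, and variables do not carry over. Pictures are saved under pics/ and viewed, about 8 in all and at most 12, crops included, and the job is handed in when it is done.

Besides the shell and the picture viewer there is one more tool, called in YAML: its name, and indented under it one key for each argument. arm_command: Moves the arm, as the interface text tells. Its arguments: {"type":"object","properties":{"increments":{"type":"array"},"grip_force":{"type":"number"}},"required":["increments"]}

```bash
ls; mkdir -p pics; cat > h.py <<'E'
import numpy as np, cv2
from scipy.spatial.transform import Rotation as R
from bench import sense, imaging, order, spotter, bot
def proj(p,P):
    E=np.linalg.inv(np.array(p["extrinsics"])); P=np.atleast_2d(P)
    c=P@E[:3,:3].T+E[:3,3]; c=c*[1,-1,-1]
    q=c@np.array(p["mtx"]).T; return q[:,:2]/q[:,2:]
def ray(p,uv):
    E=np.array(p["extrinsics"]); d=np.linalg.inv(np.array(p["mtx"]))@[uv[0],uv[1],1]
    d=E[:3,:3]@(d*[1,-1,-1]); return E[:3,3],d/np.linalg.norm(d)
def onplane(p,uv,z):
    o,d=ray(p,uv); return o+d*(z-o[2])/d[2]
def save(p,n): cv2.imwrite("pics/"+n,np.array(p["image"])[:,:,::-1])
def tcp():
    s=sense(); return np.array(s["position"]),R.from_euler("xyz",s["orientation"])
def inc(pos,Rot):
    p,r=tcp(); return r.inv().apply(pos-p),(r.inv()*Rot).as_rotvec()
E
python3 - <<'E'
from h import *
s=sense();print({k:np.round(v,3) for k,v in s.items()},bot.tip_reach)
print(R.from_euler("xyz",s["orientation"]).as_matrix().round(3))
ims=[]
for n in ["side","top"]:
    p=imaging.capture(n); ims.append(p["image"])
    print(n,{k:v for k,v in p.items() if k!="image"})
    for q in ["vessel_mid","stand","station"]:
        for m in spotter.masks_of(p,q)[:2]: print(q,round(m["conf"],2),m["bbox"],cv2.moments(m["mask"].astype(np.uint8))["m10"]/max(1,m["mask"].sum()))
    save(p,n+"1.png")
E
```

```text
pics
{'t': np.float64(0.0), 'joints': array([ 1.183,  0.6  , -0.003,  1.6  ,  0.002,  0.943, -0.08 ]), 'qvel': array([ 0.001,  0.001, -0.001, -0.   , -0.001,  0.002, -0.001]), 'joint_torque': array([-2.0000e-03, -7.7646e+01,  1.5640e+00, -2.5801e+01,  1.2000e-02,
        9.0000e-03,  0.0000e+00]), 'position': array([ 0.222, -0.69 ,  0.404]), 'orientation': array([-1.572, -0.   , -2.831]), 'force': array([0.341, 0.089, 0.582]), 'wrist_torque': array([ 0.032,  0.017, -0.055]), 'grip_width': np.float64(0.085)} 0.1734
[[-0.952 -0.001  0.306]
 [-0.306  0.001 -0.952]
 [ 0.    -1.    -0.002]]
side {'mtx': array([[356.24602042,   0.        , 253.63888402],
       [  0.        , 356.24602042, 191.24873297],
       [  0.        ,   0.        ,   1.        ]]), 'extrinsics': array([[-4.18362880e-02,  8.68507580e-01, -4.93907187e-01,
         3.39843374e-02],
       [-9.99124237e-01, -3.60227291e-02,  2.12866635e-02,
         5.17639314e-02],
       [ 6.95743789e-04,  4.94365196e-01,  8.69254030e-01,
         9.81632774e-01],
       [ 0.00000000e+00,  0.00000000e+00,  0.00000000e+00,
         1.
[... 176 characters left out ...]
, 53.9] 191.7487922705314
top {'mtx': array([[408.1124042 ,   0.        , 248.94101774],
       [  0.        , 408.1124042 , 188.16073545],
       [  0.        ,   0.        ,   1.        ]]), 'extrinsics': array([[ 0.02983089,  0.98655814, -0.16066472,  0.34942715],
       [-0.99951362,  0.03090359,  0.00418144,  0.01742282],
       [ 0.00909036,  0.16046184,  0.98700018,  1.42328494],
       [ 0.        ,  0.        ,  0.        ,  1.        ]]), 'shot': 2}
vessel_mid 0.68 [283.3, 177.2, 32.8, 28.9] 297.80960854092524
stand 0.79 [272.7, 174.1, 44.2, 40.2] 291.80099502487565
station 0.86 [170.3, 164.3, 39.3, 49.1] 189.72843665768195
station 0.74 [240.9, 135.5, 11.7, 15.0] 247.56962025316454
```

```bash
python3 - <<'E'
import cv2,numpy as np
a=cv2.imread("pics/side1.png")[100:270,130:380];b=cv2.imread("pics/top1.png")[100:270,130:380]
f=lambda i:cv2.resize(i,None,fx=1.75*1.0,fy=1.75,interpolation=3)
m=np.vstack([f(a),f(b)]);print(m.shape)
cv2.imwrite("pics/m1.png",m)
E
```

```text
(596, 438, 3)
```

View pics/m1.png

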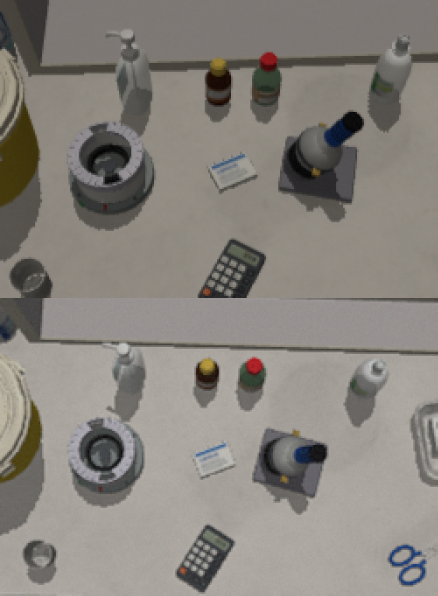

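```bash
cat >> h.py <<'E'
def tri(obs):
    A=np.zeros((3,3));b=np.zeros(3)
    for p,uv in obs:
        o,d=ray(p,uv);M=np.eye(3)-np.outer(d,d);A+=M;b+=M@o
    X=np.linalg.solve(A,b);return X,[np.round(proj(p,X)[0]-uv,1) for p,uv in obs]
def blue(p,roi=None):
    h=cv2.cvtColor(np.ascontiguousarray(p["image"]),cv2.COLOR_RGB2HSV)
    m=cv2.inRange(h,(105,120,40),(130,255,255))
    if roi is not None: z=np.zeros_like(m);x,y,w,hh=map(int,roi);z[max(0,y-3):y+hh+3,max(0,x-3):x+w+3]=1;m=m*z
    n,l,s,c=cv2.connectedComponentsWithStats(m);i=1+np.argmax(s[1:,4]);return c[i],s[i],l==i
def brass(p,roi):
    h=cv2.cvtColor(np.ascontiguousarray(p["image"]),cv2.COLOR_RGB2HSV)
    m=cv2.inRange(h,(14,110,70),(32,255,255));z=np.zeros_like(m);x,y,w,hh=map(int,roi);z[max(0,y-8):y+hh+8,max(0,x-8):x+w+8]=1;m=m*z
    n,l,s,c=cv2.connectedComponentsWithStats(m);return [(c[i].round(1),s[i,4]) for i in np.argsort(-s[1:,4])+1][:3]
E
python3 - <<'E'
from h import *
P=[imaging.capture(n) for n in("side","top")];B=[]
for p in P:
    v=spotter.masks_of(p,"vessel_mid")[0]["bbox"];c,s,_=blue(p,v);B.append((p,c));print(c,s,brass(p,v))
    st=spotter.masks_of(p,"station")[0]["bbox"]
    for z in(0.01,0.0856):print(z,onplane(p,(st[0]+st[2]/2,st[1]+st[3]/2),z))
    b=spotter.masks_of(p,"stand")[0]["bbox"];print("stand",onplane(p,(b[0]+b[2]/2,b[1]+b[3]/2),0.01))
print(tri(B))
w=imaging.capture("wrist");p,r=tcp();E=w["extrinsics"]
print("cam in tool",r.inv().apply(E[:3,3]-p),(r.inv().as_matrix()@E[:3,:3]).round(3),w["mtx"])
E
```

```text
[321.51327434 176.62831858] [315 169  16  15 113] [(array([310. , 197.9]), np.int32(18)), (array([313.8, 170.8]), np.int32(4))]
0.01 [0.58139266 0.21860507 0.01      ]
0.0856 [0.53880037 0.20562364 0.0856    ]
stand [ 0.5515421  -0.15434059  0.01      ]
[302.68055556 189.20833333] [298 185  10   9  72] [(array([291.9, 202.8]), np.int32(10)), (array([299. , 176.7]), np.int32(7))]
0.01 [0.36208781 0.33541901 0.01      ]
0.0856 [0.36141056 0.31840863 0.0856    ]
stand [ 0.56193877 -0.15280652  0.01      ]
(array([ 0.56319559, -0.16320481,  0.12074282]), [array([-0.4, -0.1]), array([0.4, 0.1])])
cam in tool [-0.06912061  0.0305648  -0.00044959] [[-0.001 -0.962 -0.273]
 [ 0.     0.273 -0.962]
 [ 1.    -0.001  0.   ]] [[295.69510494   0.         259.61276198]
 [  0.         295.69510494 192.34887731]
 [  0.           0.           1.        ]]
```

```bash
python3 - <<'E'
from h import *
P=[imaging.capture(n) for n in("side","top")]
A,e1=tri([(P[0],(310,197.9)),(P[1],(291.9,202.8))]);B,e2=tri([(P[0],(313.8,170.8)),(P[1],(299,176.7))])
print(A,B,e1,e2,np.linalg.norm(A-B)); ball=(A+B)/2
ball=np.array([ball[0],ball[1],0.07])
y=(B-A);y[2]=0;y/=np.linalg.norm(y);print("yaw",np.degrees(np.arctan2(y[1],y[0])))
x=np.cross(y,[0,0,1]) # stand x if y is stand +y
ax=np.array([0,0,1])*np.cos(.384)+ (x if x[1]<0 else -x)*np.sin(.384)
print("ball",ball,"ax",ax)
g=ball+ax*0.082
Y=-ax;Z=y;X=np.cross(Y,Z);Rt=R.from_matrix(np.stack([X,Y,Z],1))
print(X)
for d in(0.12,):
    t=g+ax*(0.155+d);print(t,inc(t,Rt))
print("station",onplane(P[1],(188.3,188.6),0.0856),onplane(P[0],(191,192),0.0856))
E
```

```text
[ 0.52508833 -0.13414403  0.06602538] [ 0.6134934  -0.15568223  0.07379223] [array([-0.1, -0. ]), array([0.1, 0. ])] [array([0., 0.]), array([-0., -0.])] 0.09132182096089225
yaw -13.692274121689213
ball [ 0.56929086 -0.14491313  0.07      ] ax [-0.0886781  -0.3639855   0.92717353]
[-0.21946859 -0.90082423 -0.37463215]
[ 0.53763278 -0.27485595  0.40100095] (array([-0.42781852,  0.00367347, -0.29889111]), array([-0.19598934, -1.00798288,  0.34995557]))
station [0.55940594 0.21269449 0.0856    ] [0.54811288 0.21077513 0.0856    ]
```

arm_command:
  increments:
    - [[-0.428,0.004,-0.299],[-0.196,-1.008,0.35],1]
    - [[-0.428,0.004,-0.299],[-0.196,-1.008,0.35],1]
    - [[-0.428,0.004,-0.299],[-0.196,-1.008,0.35],1]
    - [[-0.428,0.004,-0.299],[-0.196,-1.008,0.35],1]
    - [[-0.428,0.004,-0.299],[-0.196,-1.008,0.35],1]
    - [[-0.428,0.004,-0.299],[-0.196,-1.008,0.35],1]
    - [[-0.428,0.004,-0.299],[-0.196,-1.008,0.35],1]
    - [[-0.428,0.004,-0.299],[-0.196,-1.008,0.35],1]
    - [[-0.428,0.004,-0.299],[-0.196,-1.008,0.35],1]
    - [[-0.428,0.004,-0.299],[-0.196,-1.008,0.35],1]
    - [[-0.428,0.004,-0.299],[-0.196,-1.008,0.35],1]
    - [[-0.428,0.004,-0.299],[-0.196,-1.008,0.35],1]
    - [[-0.428,0.004,-0.299],[-0.196,-1.008,0.35],1]
    - [[-0.428,0.004,-0.299],[-0.196,-1.008,0.35],1]
    - [[-0.428,0.004,-0.299],[-0.196,-1.008,0.35],1]
    - [[-0.428,0.004,-0.299],[-0.196,-1.008,0.35],1]
    - [[-0.428,0.004,-0.299],[-0.196,-1.008,0.35],1]
    - [[-0.428,0.004,-0.299],[-0.196,-1.008,0.35],1]

```text
t: 2.45
position: [0.537, -0.2761, 0.4005]
orientation: [-1.571, 0.383, -1.812]
force: [0.5, 0.1, -0.1]
grip_width: 0.0853
```

```bash
python3 - <<'E'
from h import *
s=sense();print(s["t"],s["position"],s["joints"].round(2) if hasattr(s["joints"],"round") else s["joints"])
p=imaging.capture("wrist");save(p,"w1.png")
v=spotter.masks_of(p,"vessel_mid");print([(x["conf"],x["bbox"]) for x in v])
c,st,_=blue(p,v[0]["bbox"] if v else None);print(c,st,brass(p,v[0]["bbox"]) if v else 0)
E
```

```text
2.45 [ 0.5370112  -0.27611554  0.40053357] [ 0.83  0.54 -0.52  1.84 -0.16  0.88  0.22]
[(0.93, [210.1, 135.9, 95.8, 84.5])]
[261.3515625 168.859375 ] [247 164  28  15 128] [(array([300.5, 170. ]), np.int32(109)), (array([217. , 169.9]), np.int32(94))]
```

View pics/w1.png

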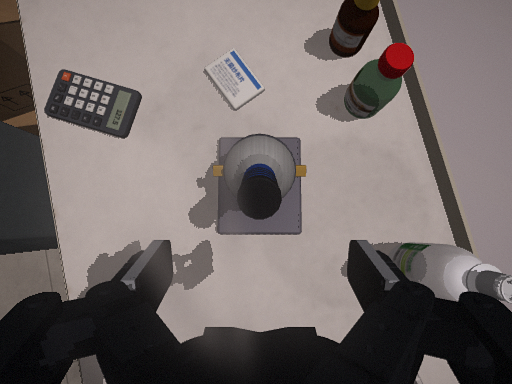

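```bash
python3 - <<'E'
from h import *
p=imaging.capture("wrist")
b=spotter.masks_of(p,"bottle_250");bb=b[0]["bbox"] if b else None;print(bb)
a1=np.array([217,169.9]);a2=np.array([300.5,170])
mid=onplane(p,(a1+a2)/2,0.07);q1=onplane(p,a1,.07);q2=onplane(p,a2,.07)
y=q2-q1;print(mid,np.linalg.norm(y));y/=np.linalg.norm(y);print("yaw",np.degrees(np.arctan2(y[1],y[0])))
x=np.cross(y,[0,0,1]);ax=np.array([0,0,1])*np.cos(.384)+x*np.sin(.384);print(ax)
print("pred lugs",proj(p,mid+np.outer([-.047,.047],y)),"cap top",proj(p,mid+.110*ax),"cap bot",proj(p,mid+.102*ax))
t=np.array(p["image"]).astype(int).sum(2);t=(t<110).astype(np.uint8);n,l,s,c=cv2.connectedComponentsWithStats(t[150:230,225:300]);print([(s[i],c[i]+[225,150]) for i in range(1,n) if s[i,4]>100])
g=mid+ax*0.082
Y=-ax;Z=y;X=np.cross(Y,Z);Rt=R.from_matrix(np.stack([X,Y,Z],1))
for d in(0.0,):
    t=g+ax*(0.155+d);print(t,inc(t,Rt))
E
```

```text
[387.1, 246.3, 124.9, 56.0]
[ 0.56858014 -0.14250146  0.07      ] 0.09398992698970988
yaw -13.835710210087969
[-0.08958904 -0.36376236  0.92717353]
pred lugs [[216.99613713 169.89999537]
 [300.50508595 170.00000609]] cap top [[258.28638888 198.58246686]] cap bot [[258.3342035  195.62945212]]
[(array([  18,   21,   38,   48, 1302], dtype=int32), array([262.27803379, 196.10675883]))]
[ 0.54734754 -0.22871314  0.28974013] (array([-0.00266656,  0.12070618, -0.00142562]), array([5.77474695e-04, 1.23320495e-03, 5.57524418e-05]))
```

arm_command:
  increments:
    - [[-0.001,0.02,0.005],[-0.01,0.001,0],1]
    - [[-0.002,0.045,0.005],[-0.02,0.001,0],1]
    - [[-0.0025,0.07,0.005],[-0.028,0.001,0],1]
    - [[-0.0027,0.095,0.005],[-0.028,0.001,0],1]
    - [[-0.0027,0.11,0.005],[-0.028,0.001,0],1]
    - [[-0.0027,0.1207,0.005],[-0.028,0.001,0],1]
    - [[-0.0027,0.1207,0.005],[-0.028,0.001,0],1]
    - [[-0.0027,0.1207,0.005],[-0.028,0.001,0],1]

```text
t: 3.32
position: [0.5537, -0.2304, 0.2898]
orientation: [-1.6, 0.384, -1.812]
force: [-0.3, -0.6, 0.1]
grip_width: 0.0857
```

```bash
python3 - <<'E'
from h import *
s=sense();print(s["t"],s["position"],s["joints"],s["force"])
p=imaging.capture("wrist");save(p,"w2.png")
E
```

```text
3.3167 [ 0.55371581 -0.23038581  0.28977169] [ 0.72158031  0.67276315 -0.49809072  1.93639806 -0.12895751  0.65673967
  0.17940659] [-0.32922264 -0.63716563  0.13717625]
```

View pics/w2.png

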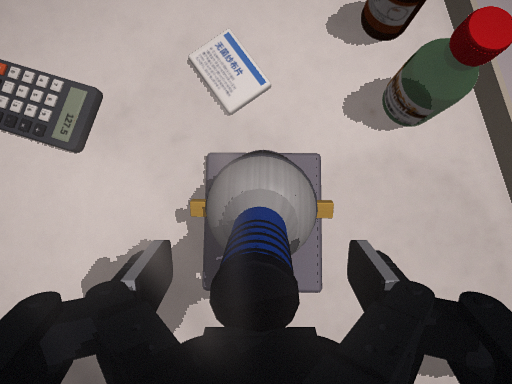

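arm_command:
  increments:
    - [[0,0,-0.003],[0.014,0,0],1]
    - [[0,0,-0.005],[0.028,0,0],1]
    - [[0,0,-0.005],[0.028,0,0],0.6]
    - [[0,0,-0.005],[0.028,0,0],0.4]
    - [[0,0,-0.005],[0.028,0,0],0.3]
    - [[0,0,-0.005],[0.028,0,0],0.2]
    - [[0,0,-0.005],[0.028,0,0],0.1]
    - [[0,0,-0.005],[0.028,0,0],0]
    - [[0,0,-0.005],[0.028,0,0],0]
    - [[0,0,-0.005],[0.028,0,0],0]
    - [[0,0,-0.005],[0.028,0,0],0]
    - [[0,0,-0.005],[0.028,0,0],0]
  grip_force: 60

```text
t: 4.37
position: [0.5491, -0.2297, 0.2908]
orientation: [-1.57, 0.384, -1.812]
force: [-1.8, -1.1, 5.3]
grip_width: 0.0307
```

```bash
python3 - <<'E'
from h import *
s=sense();print(s["t"],s["position"],s["grip_width"],s["force"])
p=imaging.capture("wrist");save(p,"w3.png")
E
```

```text
4.3667 [ 0.54905235 -0.22972628  0.29080869] 0.030712784321871096 [-1.84502019 -1.05210844  5.26989437]
```

View pics/w3.png

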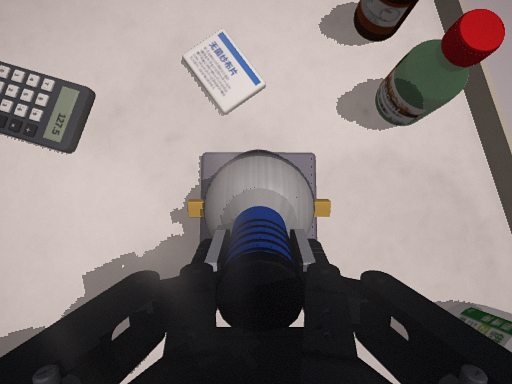

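```bash
cat >> h.py <<'E'
def down(yawdeg):
    a=np.radians(yawdeg);Z=np.array([np.cos(a),np.sin(a),0]);Y=np.array([0,0,-1.]);return R.from_matrix(np.stack([np.cross(Y,Z),Y,Z],1))
E
python3 - <<'E'
from h import *
p,r=tcp();lift=p+r.apply([0,-.11,0])
S=np.array([.556,.212,0]);Rt=down(9);x=Rt.apply([1,0,0])
t=S+x*.10;t[2]=.437;print(lift,t)
d,w=inc(t,Rt);print(d.round(4),w.round(4))
E
```

```text
[ 0.53913545 -0.26968175  0.39282334] [0.57164345 0.11323117 0.437     ]
[-0.3685 -0.009  -0.0601] [-0.0771 -0.3938 -0.3783]
```

arm_command:
  increments:
    - [[0,-0.01,0],[0,0,0],0]
    - [[0,-0.025,0],[0,0,0],0]
    - [[0,-0.05,0],[0,0,0],0]
    - [[0,-0.075,0],[0,0,0],0]
    - [[0,-0.1,0],[0,0,0],0]
    - [[-0.01,-0.11,0],[0,0,0],0]
    - [[-0.035,-0.11,-0.006],[-0.008,-0.039,-0.038],0]
    - [[-0.07,-0.1,-0.012],[-0.015,-0.079,-0.076],0]
    - [[-0.105,-0.09,-0.018],[-0.023,-0.118,-0.113],0]
    - [[-0.14,-0.08,-0.024],[-0.031,-0.157,-0.151],0]
    - [[-0.175,-0.07,-0.03],[-0.038,-0.197,-0.189],0]
    - [[-0.21,-0.06,-0.036],[-0.046,-0.236,-0.227],0]
    - [[-0.245,-0.045,-0.042],[-0.054,-0.276,-0.265],0]
    - [[-0.28,-0.035,-0.048],[-0.062,-0.315,-0.303],0]
    - [[-0.315,-0.02,-0.054],[-0.069,-0.354,-0.34],0]
    - [[-0.345,-0.015,-0.058],[-0.077,-0.394,-0.378],0]
    - [[-0.3685,-0.009,-0.06],[-0.077,-0.394,-0.378],0]
    - [[-0.3685,-0.009,-0.06],[-0.077,-0.394,-0.378],0]
    - [[-0.3685,-0.009,-0.06],[-0.077,-0.394,-0.378],0]

```text
t: 6.0
position: [0.5711, 0.1157, 0.4371]
orientation: [-1.571, 0.001, -1.409]
force: [0.7, -0.8, -3.1]
grip_width: 0.0311
```

```bash
python3 - <<'E'
from h import *
s=sense();print(s["t"],s["position"],s["orientation"],s["joints"],s["grip_width"],s["force"],s["wrist_torque"])
p=imaging.capture("wrist");save(p,"w4.png")
E
```

```text
6.0 [0.57113311 0.11568176 0.43714139] [-1.57064957e+00  1.07486640e-03 -1.40944133e+00] [ 0.02838447  0.42534737 -0.45570221  1.8769826   0.23427713  0.8914595
 -0.37891128] 0.031103658852637172 [ 0.74230218 -0.84579781 -3.10496827] [-0.04023056 -0.00137036  0.04400041]
```

View pics/w4.png

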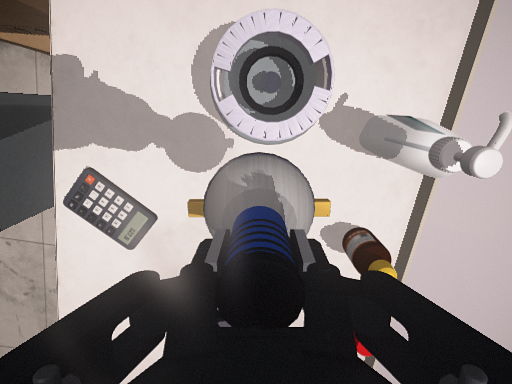

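```bash
cat > coll.py <<'E'
from h import *
from scipy.optimize import minimize
def coll(p,c0,view=None):
    g=cv2.GaussianBlur(cv2.cvtColor(np.ascontiguousarray(p["image"]),cv2.COLOR_RGB2GRAY),(0,0),1).astype(np.float32)
    th=np.radians(np.arange(0,360,1))
    def samp(c,r,z):
        P=np.stack([c[0]+r*np.cos(th),c[1]+r*np.sin(th),0*th+z],1);q=proj(p,P).astype(np.float32)
        return cv2.remap(g,q[:,:1],q[:,1:],1)[:,0]
    def cost(c): # collar inner edge bright outside, dark inside
        d=samp(c,.0455,.0856)-samp(c,.0405,.0856);return -np.mean(np.clip(d,-20,40))
    best=min(((cost(c0+np.array([i,j])*.002),i,j) for i in range(-8,9) for j in range(-8,9)))
    c=minimize(cost,c0+np.array(best[1:])*.002,method="Nelder-Mead",options=dict(initial_simplex=[c0+np.array(best[1:])*.002+np.array(d) for d in((0,0),(.002,0),(0,.002))])).x
    print("centre",c,cost(c))
    pr=np.mean([samp(c,r,.0856) for r in(.048,.052,.056)],0)
    pol=np.stack([samp(c,r,.0856) for r in np.arange(.035,.07,.0005)])
    if view: cv2.imwrite("pics/"+view,cv2.resize(pol.astype(np.uint8),(720,280)))
    return c,pr
E
python3 - <<'E'
from coll import *
p=imaging.capture("wrist")
c0=onplane(p,(271,77),.0856)[:2];print(c0)
c,pr=coll(p,c0,"pol.png")
for a in(0,180):
    i=[(a+k)%360 for k in range(-40,60,4)];print(a,list(zip(range(a-40,a+60,4),pr[i].round().astype(int))))
print(tcp()[0])
E
```

```text
[0.56645558 0.21490794]
centre [0.56705331 0.21577323] -37.220024
0 [(-40, np.int64(223)), (-36, np.int64(211)), (-32, np.int64(221)), (-28, np.int64(223)), (-24, np.int64(211)), (-20, np.int64(222)), (-16, np.int64(222)), (-12, np.int64(210)), (-8, np.int64(223)), (-4, np.int64(221)), (0, np.int64(157)), (4, np.int64(109)), (8, np.int64(108)), (12, np.int64(110)), (16, np.int64(102)), (20, np.int64(101)), (24, np.int64(101)), (28, np.int64(102)), (32, np.int64(208)), (36, np.int64(223)), (40, np.int64(221)), (44, np.int64(219)), (48, np.int64(219)), (52, np.int64(220)), (56, np.int64(219))]
180 [(140, np.int64(204)), (144, np.int64(203)), (148, np.int64(210)), (152, np.int64(204)), (156, np.int64(204)), (160, np.int64(209)), (164, np.int64(202)), (168, np.int64(203)), (172, np.int64(207)), (176, np.int64(200)), (180, np.int64(140)), (184, np.int64(163)), (188, np.int64(162)), (192, np.int64(163)), (196, np.int64(167)), (200, np.int64(166)), (204, np.int64(164)), (208, np.int64(147)), (212, np.int64(202)), (216, np.int64(212)), (220, np.int64(212)), (224, np.int64(211)), (228, np.int64(209)), (232, np.int64(215)), (236, np.int64(216))]
[0.57132237 0.11277137 0.4366911 ]
```

View pics/pol.png

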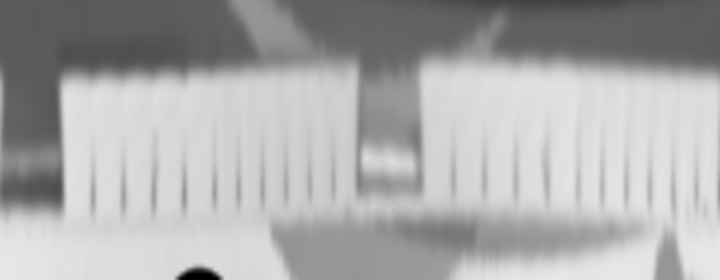

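```bash
python3 - <<'E'
from h import *
p=imaging.capture("wrist");t,r=tcp()
v=spotter.masks_of(p,"vessel_mid")[0]["bbox"];b=brass(p,(180,180,160,60));print(v,b)
nom=t+r.apply([0,.237,0])
print("pred lugs",proj(p,[nom+r.apply([0,0,s*.047]) for s in(-1,1)]), "1mm tool x",proj(p,nom+r.apply([.001,0,0]))-proj(p,nom),"1mm y",proj(p,nom+r.apply([0,.001,0]))-proj(p,nom))
for n in("side","top"):
    q=imaging.capture(n);v=spotter.masks_of(q,"vessel_mid");print(n,v[0]["bbox"] if v else 0, brass(q,v[0]["bbox"]) if v else 0, proj(q,[nom+r.apply([0,0,s*.047]) for s in(-1,1)]).round(1))
    st=spotter.masks_of(q,"station");print([(x["conf"],x["bbox"]) for x in st])
    a=np.radians(np.arange(0,360,5));c=(.567,.2158);k=np.concatenate([np.stack([c[0]+.075*np.cos(a),c[1]+.075*np.sin(a),0*a+z],1) for z in(0,.02)]+[np.stack([c[0]+.0635*np.cos(a),c[1]+.0635*np.sin(a),0*a+.0856],1)])
    u=proj(q,k);print("pred station bbox",u.min(0),u.max(0)-u.min(0))
S=np.array([.567,.2158,0]);T=S+[0,0,.115+.237];print(inc(T,down(15.2)))
E
```

```text
[184.9, 149.6, 145.8, 185.0] [(array([321.9, 207.1]), np.int32(260)), (array([195.5, 207.8]), np.int32(259))]
pred lugs [[195.88816569 207.61759744]
 [323.51345624 207.79775858]] 1mm tool x [[-0.00229326  1.28550056]] 1mm y [[-0.00087547 -0.43593016]]
side [206.3, 150.2, 30.5, 31.6] [(array([226. , 176.6]), np.int32(21))] [[225.  176.6]
 [219.5 147.8]]
[]
pred station bbox [167.6267028  168.20888015] [50.23572554 53.96400807]
top 0 0 [[218.2 195. ]
 [214.7 164.8]]
[(0.82, [169.7, 167.7, 32.3, 44.1])]
pred station bbox [168.3169476  167.59162442] [43.82857276 43.90730327]
(array([-0.10257662,  0.08501801,  0.01143734]), array([-9.84437702e-05, -1.08763565e-01, -1.99156289e-04]))
```

arm_command:
  increments:
    - [[-0.025,0,0.003],[0,-0.04,0],0]
    - [[-0.055,0,0.006],[0,-0.08,0],0]
    - [[-0.085,0,0.009],[0,-0.109,0],0]
    - [[-0.1026,0.0,0.0114],[0,-0.109,0],0]
    - [[-0.1026,0.02,0.0114],[0,-0.109,0],0]
    - [[-0.1026,0.045,0.0114],[0,-0.109,0],0]
    - [[-0.1026,0.07,0.0114],[0,-0.109,0],0]
    - [[-0.1026,0.085,0.0114],[0,-0.109,0],0]
    - [[-0.1026,0.085,0.0114],[0,-0.109,0],0]
    - [[-0.1026,0.085,0.0114],[0,-0.109,0],0]
    - [[-0.1026,0.085,0.0114],[0,-0.109,0],0]

```text
t: 7.42
position: [0.5674, 0.216, 0.353]
orientation: [-1.569, 0.001, -1.306]
force: [0.0, -0.1, -1.2]
grip_width: 0.0311
```

```bash
python3 - <<'E'
from h import *
s=sense();t,r=tcp();print(s["t"],t,s["orientation"],s["force"],s["wrist_torque"],s["joints"])
S=np.array([.567,.2158,0]);T=S+[0,0,.095+.237];print(inc(T,down(15.2)))
p=imaging.capture("wrist");save(p,"w5.png");print(brass(p,(180,180,160,60)))
E
```

```text
7.4167 [0.56739446 0.21600311 0.35303125] [-1.56938219e+00  5.98203621e-04 -1.30555441e+00] [ 0.02987919 -0.07787398 -1.18723386] [ 0.01648904 -0.01762602  0.00580548] [-0.15563333  0.55253807 -0.44400451  1.90678473  0.33541758  0.75372807
 -0.52366194]
(array([ 0.00010518,  0.02103055, -0.00046365]), array([-1.41415277e-03, -4.85521893e-05, -5.98169491e-04]))
[(array([195.4, 207.7]), np.int32(265)), (array([321.9, 207.1]), np.int32(259))]
```

View pics/w5.png

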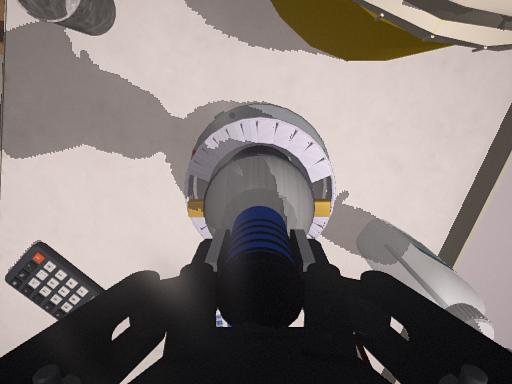

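arm_command:
  increments:
    - [[0,0.005,0],[0,0,0],0]
    - [[0,0.01,0],[0,0,0],0]
    - [[0,0.015,0],[0,0,0],0]
    - [[0,0.018,0],[0,0,0],0]
    - [[0,0.021,0],[0,0,0],0]
    - [[0,0.021,0],[0,0,0],0]
    - [[0,0.021,0],[0,0,0],0]

```text
t: 8.05
position: [0.5674, 0.2161, 0.3321]
orientation: [-1.569, 0.001, -1.305]
force: [-0.1, -0.4, -1.6]
grip_width: 0.031
```

arm_command:
  increments:
    - [[0,0.003,0],[0,0,0],0]
    - [[0,0.006,0],[0,0,0],0]
    - [[0,0.009,0],[0,0,0],0]
    - [[0,0.009,0],[0,0,0],0]
    - [[0,0.009,0],[0,0,0],0]

```text
t: 8.47
position: [0.5674, 0.2161, 0.3229]
orientation: [-1.57, 0.001, -1.305]
force: [-0.7, 0.0, -2.0]
grip_width: 0.0311
```

arm_command:
  increments:
    - [[0,0.002,0],[0,0,0],0]
    - [[0,0.004,0],[0,0,0],0]
    - [[0,0.006,0],[0,0,0],0]
    - [[0,0.008,0],[0,0,0],0]
    - [[0,0.008,0],[0,0,0],0]

```text
t: 8.88
position: [0.5676, 0.2164, 0.3149]
orientation: [-1.569, 0.001, -1.305]
force: [-0.2, 0.8, 4.8]
grip_width: 0.031
```

```bash
python3 - <<'E'
from h import *
s=sense();t,r=tcp();print(s["t"],t,s["force"],s["wrist_torque"],"ball nominal z",t[2]-.237)
b=imaging.capture("wrist");print(brass(b,(180,180,160,60)))
E
```

```text
8.8833 [0.56759032 0.21635154 0.31493677] [-0.18227124  0.80642419  4.79748693] [0.05444409 0.01407094 0.04517957] ball nominal z 0.07793677165143398
[(array([195.3, 207.6]), np.int32(276)), (array([321.9, 207.6]), np.int32(275))]
```

arm_command:
  increments:
    - [[0,0.003,0],[0,0,0],0]
    - [[0,0.006,0],[0,0,0],0]
    - [[0,0.009,0],[0,0,0],0]
    - [[0,0.0095,0],[0,0,0],0]
    - [[0,0.0095,0],[0,0,0],0]
    - [[0,0.0095,0],[0,0,0],0]

```text
t: 9.43
position: [0.5676, 0.2166, 0.3062]
orientation: [-1.568, 0.001, -1.305]
force: [-1.5, -0.2, 10.1]
grip_width: 0.0313
```

```bash
python3 - <<'E'
from h import *
s=sense();t,r=tcp();print(s["t"],t,s["force"],s["wrist_torque"],"ball nominal z",t[2]-.237)
b=imaging.capture("wrist");print(brass(b,(180,180,160,60)),tcp()[0])
print(inc(t,down(15.2-40))[1])
E
```

```text
9.4333 [0.5676225  0.21662838 0.30619875] [-1.46298563 -0.18551564 10.13027113] [-0.1392221   0.44718981 -0.03592572] ball nominal z 0.06919874738742299
[(array([195.3, 207.7]), np.int32(273)), (array([321.8, 207.8]), np.int32(269))] [0.56763231 0.21660542 0.30623379]
[-0.00234381  0.69846477 -0.00180501]
```

arm_command:
  increments:
    - [[0,0.001,0],[0,0.07,0],0]
    - [[0,0.001,0],[0,0.157,0],0]
    - [[0,0.001,0],[0,0.244,0],0]
    - [[0,0.001,0],[0,0.332,0],0]
    - [[0,0.001,0],[0,0.419,0],0]
    - [[0,0.001,0],[0,0.506,0],0]
    - [[0,0.001,0],[0,0.593,0],0]
    - [[0,0.001,0],[0,0.681,0],0]
    - [[0,0.001,0],[0,0.768,0],0]
    - [[0,0.001,0],[0,0.855,0],0]
    - [[0,0.001,0],[0,0.942,0],0]
    - [[0,0.001,0],[0,1.03,0],0]
    - [[0,0.001,0],[0,1.047,0],0]
    - [[0,0.001,0],[0,1.047,0],0]

```text
t: 10.65
position: [0.568, 0.2164, 0.3061]
orientation: [-1.569, 0.004, -2.354]
force: [-0.9, -1.9, 9.0]
grip_width: 0.0308
```

```bash
python3 - <<'E'
from h import *
s=sense();t,r=tcp();print(s["t"],t,s["force"],s["wrist_torque"],"ball nominal z",t[2]-.237,s["joints"])
Z=r.apply([0,0,1]);print("yaw",np.degrees(np.arctan2(Z[1],Z[0])))
b=imaging.capture("wrist");print(brass(b,(180,180,160,60)),tcp()[0])
E
```

```text
10.65 [0.56804489 0.2164289  0.30608754] [-0.93759587 -1.85132843  8.98411359] [-0.38993921  0.01572511  0.01538035] ball nominal z 0.0690875445915412 [-0.38301365  0.58249156 -0.11002089  1.95609064  0.10783664  0.60428168
 -1.34648768]
yaw -44.856529828073874
[(array([316.9, 207.9]), np.int32(89)), (array([200.8, 207.7]), np.int32(87))] [0.56806762 0.21637661 0.30609064]
```

arm_command:
  increments:
    - [[0,0,0],[0,0.07,0],0]
    - [[0,0,0],[0,0.14,0],0]
    - [[0,0,0],[0,0.21,0],0]
    - [[0,0,0],[0,0.26,0],0]
    - [[0,0,0],[0,0.295,0],0]
    - [[0,0,0],[0,0.295,0],0]

```text
t: 11.2
position: [0.5682, 0.2161, 0.3067]
orientation: [-1.569, 0.004, -2.65]
force: [-2.0, -1.4, 9.2]
grip_width: 0.0309
```

```bash
python3 - <<'E'
from h import *
s=sense();t,r=tcp();print(s["t"],t,s["force"],s["wrist_torque"],"ball nominal z",t[2]-.237,s["joints"][6])
Z=r.apply([0,0,1]);print("yaw",np.degrees(np.arctan2(Z[1],Z[0])))
b=imaging.capture("wrist");print(brass(b,(180,180,160,60)))
E
```

```text
11.2 [0.5681633  0.21609121 0.30672315] [-2.03697587 -1.41494945  9.16604863] [-0.42180267  0.32684582 -0.0020043 ] ball nominal z 0.0697231548655951 -1.5617611458514187
yaw -61.832373544669494
[(array([317.2, 208.5]), np.int32(97)), (array([200.5, 208.4]), np.int32(93))]
```

arm_command:
  increments:
    - [[0,-0.001,0],[0,0,0],0]
    - [[0,-0.002,0],[0,0,0],0]
    - [[0,-0.003,0],[0,0,0],0]
    - [[0,-0.004,0],[0,0,0],0]
    - [[0,-0.005,0],[0,0,0],0]
    - [[0,-0.005,0],[0,0,0],0]
    - [[0,-0.005,0],[0,0,0],0]

```text
t: 11.83
position: [0.5681, 0.216, 0.3122]
orientation: [-1.569, 0.005, -2.649]
force: [-0.3, -0.8, 6.0]
grip_width: 0.0309
```

```bash
python3 - <<'E'
from h import *
s=sense();t,r=tcp();print(s["t"],t,s["force"],s["wrist_torque"],"ball nominal z",t[2]-.237,s["orientation"])
b=imaging.capture("wrist");print(brass(b,(180,180,160,60)))
E
```

```text
11.8333 [0.56810063 0.21599297 0.31215871] [-0.26090757 -0.84645436  6.02864309] [-0.01765846  0.3452206  -0.05448573] ball nominal z 0.07515871460413609 [-1.56937011  0.00462729 -2.64873473]
[(array([201. , 208.1]), np.int32(75)), (array([316.3, 208.4]), np.int32(70))]
```

arm_command:
  increments:
    - [[0,-0.0005,0],[0,0,0],0.38]
    - [[0,-0.0005,0],[0,0,0],0.5]
    - [[0,-0.0005,0],[0,0,0],0.6]
    - [[0,-0.0005,0],[0,0,0],0.8]
    - [[0,-0.0005,0],[0,0,0],0.8]
    - [[0,-0.0005,0],[0,0,0],0.8]
    - [[0,-0.0005,0],[0,0,0],0.8]

```text
t: 12.47
position: [0.5681, 0.216, 0.3125]
orientation: [-1.569, 0.004, -2.649]
force: [0.0, -0.5, 0.5]
grip_width: 0.0682
```

```bash
python3 - <<'E'
from h import *
s=sense();t,r=tcp();print(s["t"],t,s["force"],s["wrist_torque"],s["grip_width"])
b=imaging.capture("wrist");print(brass(b,(180,180,160,60)));save(b,"w6.png")
E
```

```text
12.4667 [0.56810813 0.21595286 0.31253133] [ 0.03678392 -0.46422066  0.54726271] [-0.04235794  0.0075247  -0.04595753] 0.06820497807480357
[(array([201.2, 208.5]), np.int32(76)), (array([316.6, 208.1]), np.int32(57))]
```

View pics/w6.png

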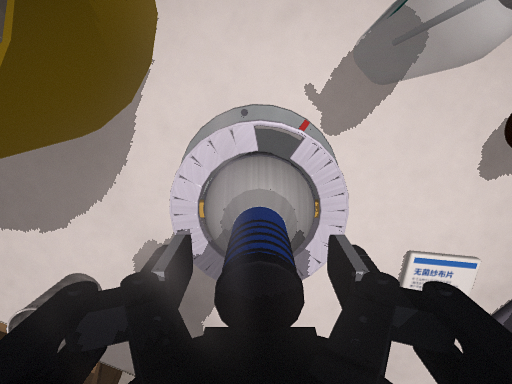

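arm_command:
  increments:
    - [[0,-0.02,0],[0,0,0],0.9]
    - [[0,-0.05,0],[0,0,0],1]
    - [[0,-0.08,0],[0,0,0],1]
    - [[0,-0.11,0],[0,0,0],1]
    - [[0.02,-0.13,0],[0,0,0],1]
    - [[0.05,-0.13,0],[0,0,0],1]
    - [[0.06,-0.13,0],[0,0,0],1]
    - [[0.06,-0.13,0],[0,0,0],1]
    - [[0.06,-0.13,0],[0,0,0],1]

```text
t: 13.27
position: [0.5146, 0.1874, 0.4425]
orientation: [-1.569, 0.005, -2.649]
force: [-0.2, -0.1, -0.8]
grip_width: 0.0857
```

```bash
python3 - <<'E'
from coll import *
s=sense();print(s["t"],s["position"],s["force"])
p=imaging.capture("wrist");save(p,"w7.png")
S=np.array([.567,.2158,0]);print("pred ball,cap top,neck mid",proj(p,S+np.array([[0,0,.0756],[0,0,.1856],[0,0,.1486]])).round(1))
v=spotter.masks_of(p,"vessel_mid");print(v[0]["bbox"],blue(p,v[0]["bbox"])[:2],brass(p,v[0]["bbox"]))
for n in("side","top"):
    q=imaging.capture(n);v=spotter.masks_of(q,"vessel_mid")
    if v:print(n,v[0]["bbox"],blue(q,v[0]["bbox"])[:2],"pred neck ends",proj(q,S+np.array([[0,0,.1196],[0,0,.1776]])).round(1))
E
```

```text
13.2667 [0.5146224  0.18743917 0.44248357] [-0.15658267 -0.05984751 -0.78314834]
pred ball,cap top,neck mid [[259.4 119.4]
 [259.5 123.8]
 [259.5 121.9]]Traceback (most recent call last):
  File "<stdin>", line 5, in <module>
  File "h.py", line 27, in blue
    n,l,s,c=cv2.connectedComponentsWithStats(m);i=1+np.argmax(s[1:,4]);return c[i],s[i],l==i
                                                    ~~~~~~~~~^^^^^^^^^
    return _wrapfunc(a, 'argmax', axis=axis, out=out, **kwds)
    return bound(*args, **kwds)
ValueError: attempt to get argmax of an empty sequence
```

View pics/w7.png

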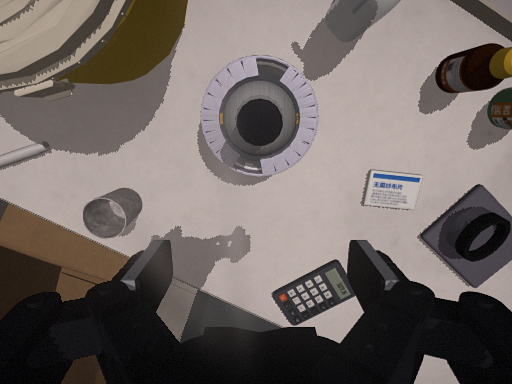

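```bash
python3 -c "
from h import *
order.sign_off();print(sense()['t'])"
```

```text
the job is handed in; nothing more can be done
the job is handed in; nothing more can be done
```

The vessel is in the mixer station, turned into the lock and released, and I handed the job in at about 13 s of robot time. Handing in gave no verdict.

- **Finding the slots:** I lifted the vessel out along its own axis. Looking with the wrist camera, I found the collar slots at about 15° from world x.
- **Inserting and locking:** I lowered the vessel through the slots and pressed the ball centre down to about 69 mm, where the spring pushed back with about 11 N. I then turned it 77° clockwise and let it rise to about 75 mm before letting go. I didn't turn it on to the hard stop at about 80°.
- **Height and lock:** Before release the ball centre was at 75.2 mm, inferred from the arm's position. It rose past 71 mm, where the collar would have stopped the lugs, and the force was about what the spring alone should give, so the lugs should be in the notches. I didn't measure the height again after release.
- **Level and centred:** In the last wrist picture the cap was within about 1 pixel of where an upright, centred vessel would show. The lugs were visible under the collar, about a quarter turn from the slots.
- **Other things:** The open gripper was clear of everything, and nothing looked disturbed in the wrist pictures. I didn't measure the bystanders' positions afterwards.

One check failed: the final script looked for the blue neck, which is hidden under the cap when seen from above. It stopped there, so the side and top camera cross-check was not done.

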